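Take a checked trial stack apart into its kit nests

TASK

The trial stack on the bench has been checked: take it apart and put each of its four parts into the blue nest of its own outline (oblong key block, round bush, hexagon nut, square flange), lying flat on the nest's floor inside the rim, the same way up as now. Set each part down rather than dropping it, and leave the clear plastic cup standing where it is.

Things in the scene. Friction and masses are not known exactly. Their poses are not given: they have to be found in the camera images.
- key: Key block, dark steel, the top part of the stack: oblong with round ends, 36 mm long along its x, 18 mm wide along its y, flat sides. 26 mm tall; origin at the centre of its underside, z up. About 0.11 kg. Stands on the bush.
- bush: Round copper bush (a plain solid disc), second from the top, 42 mm in diameter. 26 mm tall; origin at the centre of its underside, z up. About 0.3 kg. Stands on the hexagon nut.
- hexnut: Brass hexagon, third from the top, 50 mm across flats (58 mm over corners); one pair of flats faces along its x, the others at 60 degrees to either side. 26 mm tall; origin at the centre of its underside, z up. About 0.42 kg. Stands on the flange.
- flange: Square aluminium flange, the bottom of the stack, 62 by 62 mm along its x and y, four dark dots at its corners. 26 mm tall; origin at the centre of its underside, z up. About 0.27 kg. Stands on the bench; the parts above lie loosely, centred within 1.5 mm, each turned at its own angle.
- nest_oblong: Rectangular nest for the key block. Blue plastic with a white floor, fixed to the bench: floor 3 mm thick, rim 6 mm wide whose top is 4 mm above the floor (7 mm above the bench). Origin at the centre of its underside, z up; the floor lies at z = +3 mm. Inside 52 mm along its x by 34 mm along its y.
- nest_round: Round nest for the bush. Blue plastic with a white floor, fixed to the bench: floor 3 mm thick, rim 6 mm wide whose top is 4 mm above the floor (7 mm above the bench). Origin at the centre of its underside, z up; the floor lies at z = +3 mm. Inside diameter 58 mm.
- nest_hex: Hexagonal nest for the brass hexagon. Blue plastic with a white floor, fixed to the bench: floor 3 mm thick, rim 6 mm wide whose top is 4 mm above the floor (7 mm above the bench). Origin at the centre of its underside, z up; the floor lies at z = +3 mm. Inside 66 mm across flats, a pair of flats facing along its x (the hexagon fits at any turn).
- nest_square: Square nest for the flange. Blue plastic with a white floor, fixed to the bench: floor 3 mm thick, rim 6 mm wide whose top is 4 mm above the floor (7 mm above the bench). Origin at the centre of its underside, z up; the floor lies at z = +3 mm. Inside 78 by 78 mm along its x and y.
- cup: Clear plastic cup standing empty among the parts, 50 mm wide at the rim, 68 mm tall, 60 g; not to be disturbed. Origin at the centre of its underside. A fixed small blue stock bin (about 100 by 80 mm, 50 mm tall) and a loose steel bearing ring (46 mm wide, 14 mm tall) stand among the nests too; neither is listed.
Mind the look-alikes: they are no part of the job. Leave any green or orange look-alike of the nest_hex alone.

How it is judged:
At the end, for the whole second after the job is handed in: Each part lies in the nest of its own outline: within 13 mm of its centre, underside within 2 mm of the nest's floor, upright within 0.1 rad, at rest and released. No part entered its nest faster than 0.5 m/s (a drop of over about 12 mm), and the cup was not moved 30 mm nor tipped (horizontal distance between key and nest_oblong below 0.013 m and z of key in the frame of nest_oblong below 0.005 m and angle between each of key, bush, hexnut, flange's own z axis and vertical below 0.1 rad and linear speed of each of key, bush, hexnut, flange below 0.01 m/s and horizontal distance between bush and nest_round below 0.013 m and z of bush in the frame of nest_round below 0.005 m and horizontal distance between hexnut and nest_hex below 0.013 m and z of hexnut in the frame of nest_hex below 0.005 m and horizontal distance between flange and nest_square below 0.013 m and z of flange in the frame of nest_square below 0.005 m); the robot touches nothing.
It fails at once if the key was dropped into its nest (horizontal distance between key and nest_oblong below 0.03 m and z of key in the frame of nest_oblong below 0.015 m and linear speed of key above 0.5 m/s).
It fails at once if the bush was dropped into its nest (horizontal distance between bush and nest_round below 0.03 m and z of bush in the frame of nest_round below 0.015 m and linear speed of bush above 0.5 m/s).
It fails at once if the hexnut was dropped into its nest (horizontal distance between hexnut and nest_hex below 0.03 m and z of hexnut in the frame of nest_hex below 0.015 m and linear speed of hexnut above 0.5 m/s).
It fails at once if the flange was dropped into its nest (horizontal distance between flange and nest_square below 0.03 m and z of flange in the frame of nest_square below 0.015 m and linear speed of flange above 0.5 m/s).
It fails at once if the clear cup was knocked over or pushed away (distance of cup from where it was at the start of the episode above 0.03 m or angle between cup's own z axis and vertical above 0.5 rad).
It also fails if it takes over 112 s, if anything falls off the work surface, if the arm or the gripper's body presses on something with over 40 N, if the wrist force passes 120 N, or if a joint passes its speed limit or range.

ROBOT

A 7-joint arm with a two-finger parallel gripper is mounted at the origin on the work surface. World frame = base frame: x ahead of the robot, y to its left, z up, the work surface at z = 0. Lengths are in m, angles in rad, forces in N, time in s.
With the tool pointing down it reaches from about 0.35 to 0.9 m from the base axis. Payload 19.9 kg.
Tool frame: the origin (TCP) lies between the finger pads; the fingertips stand 19 mm ahead of it and the grasp point (between the pads) is the TCP; z points along the fingers, y is the line along which they close (so a half turn about z gives the same grasp; the last joint's range is limited). The gripper opens to 94 mm and grips with 3 to 60 N. Pads are 16 mm wide; open, the fingers measure 119 mm over their backs; the gripper's body (75 mm by 177 mm) begins 78 mm behind the grasp point.
Start: joints at [1.28, 0.417, -0.01, 1.614, 0.005, 1.111, -0.053], TCP at [0.155, -0.606, 0.224] pointing down, gripper open.
Joint ranges: [-2.81, 2.81], [-0.39, 2.02], [-1.27, 1.25], [0.06, 2.57], [-1.19, 4.33], [0.19, 2], [-2.82, 2.82]. Speed limits (rad/s): [1.89, 1.89, 2.39, 2.39, 3.01, 3.01, 3.01].

INTERFACE

Orientations are given as a 3x3 rotation matrix whose columns are the frame's x, y, z axes.
In Python, from rig import robot gives the robot as it stands. Calls block until the motion is done:
- robot.move_ptp(position, orientation): joint-space move of the TCP to a pose.
- robot.move_linear(position, velocity=0.15, frame=None, threshold=None): straight line of the TCP; frame=None keeps the orientation; velocity is the mean speed in m/s. With threshold (N) it stops when the force on the tool has changed by that much, and returns True; else False.
- robot.goto_joints(angles): joint-space move.
- robot.gripper_to(opening): finger opening in m; the grip force is fixed at half the most; returns when the fingers have stopped.
- robot.pause(seconds).
- robot.ik(position, orientation): joint angles nearest the present ones, or None.
- robot.get_state(): the state.
- robot.grab_frame(name): name is "side" or "top"; returns the picture (420x560x3 uint8, red, green, blue); there is no depth.
- robot.camera_info(name): a dict with "fx", "fy", "cx", "cy" (pixels), "rvec" (rotation vector, rad) and "tvec" (3), from world to camera coordinates, as OpenCV has them. Camera axes: x right, y down, z forward; pixel columns grow to the right and rows downward; lengths in m; the calibration is good to about 2 mm. A picture is of the moment at which its call begins. camera_info takes no time and is no camera call.
A pose or a line that the arm cannot do raises robot.PlanningError and nothing moves.
- robot.sign_off(): hands the job in; it is judged then, once.
The state is a dict: "time": time; "qpos": joint angles; "joint_vel": joint speeds; "effort": joint torques, N m; "ee_pos": TCP position; "tool_rot": TCP orientation; "force": force on the tool from outside, world axes, zero at the start; "moment": the same for the moment, N m; "opening": finger opening in m; "grasp_force": force on a finger pad.
Only numpy, scipy, OpenCV 4.12 (cv2) and the standard library are available. Lean on these libraries where they do the work, as an engineer would, in place of code of your own. Each camera call takes 0.05 s, during which the arm holds its last target. There are 200 camera calls.

## Working session

There is one attempt and no reset: what is moved stays moved. The work goes in short steps, each a Python script; the robot and the scene stay as the last script left them, time stands still between calls to the robot, and variables do not carry over. Pictures are saved under pics/ and viewed, at most 14 in all, crops included, and the job is handed in when it is done.

```bash
ls; mkdir -p pics
python3 - <<'E'
from rig import robot
import cv2
for n in("top","side"):
    im=robot.grab_frame(n); cv2.imwrite(f"pics/{n}0.png",im[:,:,::-1])
    print(robot.camera_info(n))
s=robot.get_state();print(s["time"],s["ee_pos"],s["tool_rot"],s["opening"])
E
```

```text
pics
{'fx': 469.5590813718145, 'fy': 469.5590813718145, 'cx': 283.2709783914987, 'cy': 206.8777036347457, 'rvec': array([ 1.96306883, -2.22923626,  0.25748875]), 'tvec': array([-0.02569832,  0.50195561,  0.92862051])}
{'fx': 469.86685946615194, 'fy': 469.86685946615194, 'cx': 284.6617480602847, 'cy': 211.35642835996228, 'rvec': array([ 2.15380062, -0.00334317,  0.01502524]), 'tvec': array([-0.47348944,  0.01706731,  1.01571463])}
0.1 [ 0.1544149  -0.60527752  0.22385986] [[ 9.68965876e-01  2.47194270e-01 -3.51506910e-04]
 [ 2.47194509e-01 -9.68965275e-01  1.08224062e-03]
 [-7.30743081e-05 -1.13554481e-03 -9.99999353e-01]] 0.09387891456478167
```

View pics/top0.png

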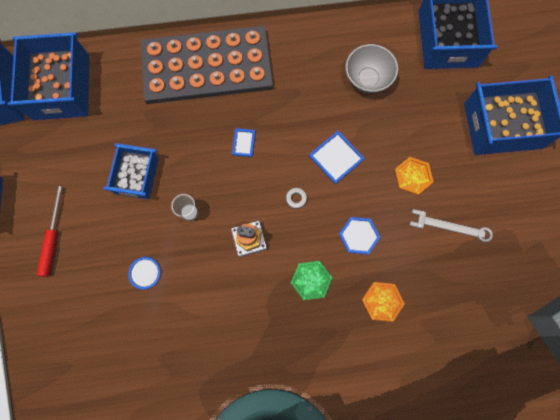

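View pics/side0.png

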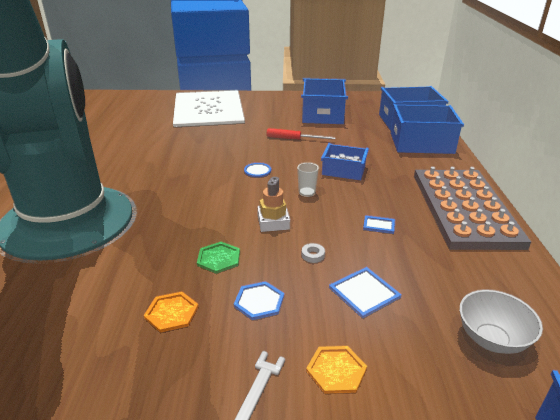

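Top view: oblong nest (244,142), square (337,157), round (144,273), hex (360,235); stack (248,237), cup (185,207). I'll measure these and enlarge the stack.

```bash
cat > h.py <<'E'
import cv2,numpy as np
from rig import robot
def cam(n):
    c=robot.camera_info(n);R=cv2.Rodrigues(c["rvec"])[0]
    return c,R,-R.T@c["tvec"]
def cast(n,uv,z):
    c,R,o=cam(n);uv=np.atleast_2d(uv).astype(float)
    d=np.c_[(uv[:,0]-c["cx"])/c["fx"],(uv[:,1]-c["cy"])/c["fy"],np.ones(len(uv))]@R
    return (o+d*((z-o[2])/d[:,2])[:,None])[:,:2]
def proj(n,p):
    c,R,o=cam(n);q=R@np.asarray(p,float)+c["tvec"]
    return np.array([c["fx"]*q[0]/q[2]+c["cx"],c["fy"]*q[1]/q[2]+c["cy"]])
def rect(n,mask,z):
    "contour of biggest blob on plane z -> minAreaRect in mm, angle deg"
    cs=cv2.findContours(mask,cv2.RETR_EXTERNAL,cv2.CHAIN_APPROX_NONE)[0]
    k=max(cs,key=cv2.contourArea)[:,0]
    return cv2.minAreaRect((cast(n,k,z)*1000).astype(np.float32))
def crop(im,u,v,r,f,name):
    cv2.imwrite(name,cv2.resize(im[v-r:v+r,u-r:u+r,::-1],None,fx=f,fy=f,interpolation=cv2.INTER_CUBIC))
E
python3 - <<'E'
from h import *
S={"oblong":((244,142),(379,225)),"square":((337,157),(365,291)),"round":((144,273),(258,170)),"hex":((360,235),(259,300))}
for i,n in enumerate(("top","side")):
    im=cv2.imread(f"pics/{n}0.png");h=cv2.cvtColor(im,cv2.COLOR_BGR2HSV)
    m=cv2.inRange(h,(0,0,150),(180,60,255))
    lab=cv2.connectedComponents(m)[1]
    for k,v in S.items():
        u=v[i];r=rect(n,(lab==lab[u[1],u[0]]).astype(np.uint8),.003);print(n,k,np.round(r[0],1),np.round(r[1],1),round(r[2],1))
rgb=lambda p:cv2.imread(p)[:,:,::-1]
a=cv2.resize(rgb("pics/top0.png")[205:265,215:285],(560,480),interpolation=cv2.INTER_CUBIC)
cv2.imwrite("pics/stop.png",a[:,:,::-1])
a=cv2.resize(rgb("pics/side0.png")[170:240,245:325],(560,490),interpolation=cv2.INTER_CUBIC)
cv2.imwrite("pics/sside.png",a[:,:,::-1])
print("stack",cast("top",[[248,237]],.05),cast("side",[[273,207]],.05),"cup",cast("top",[188,212],0),cast("side",[308,194],0),cast("top",[184,204],.068), "ring",cast("top",[297,198],.0))
print("bin",cast("top",[[108,190],[151,197],[119,146],[157,151]],.05))
E
```

```text
top oblong [672.6 -18.2] [33.4 50.6] 77.4
top square [ 610.3 -225.4] [77.5 77. ] 33.7
top round [401.5 226.8] [55.3 55.9] 39.6
top hex [ 423.6 -247.5] [65.6 71.8] 47.1
side oblong [675.8 -15.2] [30.8 52. ] 76.8
side square [ 613.4 -223.1] [76.1 76.8] 33.7
side round [405.4 229.9] [54.3 48.9] 0.6
side hex [ 426.8 -245.4] [71.8 63.4] 17.2
stack [[ 0.44196261 -0.00781992]] [[ 0.44870827 -0.02565402]] cup [[0.52420951 0.12188431]] [[0.52971521 0.10896506]] [[0.52513511 0.11632016]] ring [[ 0.52523097 -0.12352551]]
bin [[0.5817664  0.2795188 ]
 [0.55443628 0.18868594]
 [0.67929384 0.25155694]
 [0.65695332 0.16933042]]
```

View pics/stop.png

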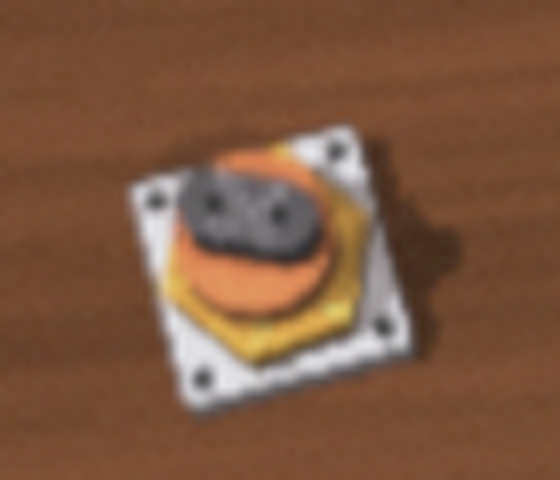

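View pics/sside.png

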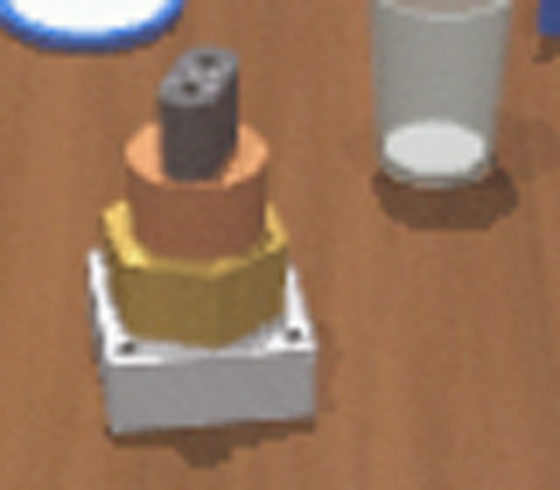

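The crops show the key's two dots at crop (213,203) and (281,215) in the top view. The flange corners are at (128,187), (350,127), (412,350) and (192,412), with the hex partly visible beneath. Computing poses now.

Run:
```python
from h import *
T=lambda L:np.array(L)/8+[215-.45,205-.45]
Sd=lambda L:np.array(L)/7+[245-.45,170-.45]
ang=lambda p,q:np.degrees(np.arctan2(*(q-p)[::-1]))
k=cast("top",T([[213,203],[281,215]]),.104);print("key top",k.mean(0),ang(*k))
k=cast("side",Sd([[190,88],[210,62]]),.104);print("key side",k.mean(0),ang(*k))
f=cast("top",T([[128,187],[350,127],[412,350],[192,412]]),.026);print("flange",f.mean(0),[ang(f[i],f[(i+1)%4]) for i in range(4)])
h=cast("top",T([[165,290],[258,362],[352,318],[370,222]]),.052);print("hex",[ang(h[i],h[i+1]) for i in range(3)],h)
b=cast("top",T([[252,222]]),.078);print("bush",b)
```

```text
key top [ 0.44540579 -0.00735839] -107.41418713535627
key side [ 0.44898935 -0.00889623] 69.82232334276337
flange [ 0.44392857 -0.00689428] [np.float64(-81.8164624747976), np.float64(-171.33583419572406), np.float64(98.60483528745907), np.float64(9.78370286388904)]
hex [np.float64(-134.77474323133492), np.float64(-71.86492955163155), np.float64(-17.073332358209594)] [[ 0.4370122   0.01946801]
 [ 0.41516376 -0.0025529 ]
 [ 0.42351748 -0.02805827]
 [ 0.44810638 -0.03561027]]
bush [[ 0.44701008 -0.00660419]]
```

```bash
cat >> h.py <<'E'
def rot(xy,a):
    "tool down, tool x at a deg (mod 180, nearest to the wrist's middle)"
    mid=np.degrees(np.arctan2(xy[1],xy[0]))+90
    a=np.radians(mid+(a-mid+90)%180-90);c,s=np.cos(a),np.sin(a)
    return np.array([[c,s,0],[s,-c,0],[0,0,-1.]])
HI=.22
def pick(xy,a,base,op,up=.027):
    robot.move_ptp([*xy,HI],rot(xy,a)); 
    if abs(robot.get_state()["opening"]-op)>.004: robot.gripper_to(op)
    robot.move_linear([*xy,base+up],.12); robot.gripper_to(0)
    s=robot.get_state();print("grip",s["opening"],s["grasp_force"],s["time"])
    robot.move_linear([*xy,base+up+.01],.04); robot.move_linear([*xy,HI],.2)
    s=robot.get_state();print("lifted",s["opening"],s["grasp_force"],s["force"])
def place(xy,a,op,up=.027):
    robot.move_ptp([*xy,HI],rot(xy,a)); robot.move_linear([*xy,.003+up+.012],.15)
    hit=robot.move_linear([*xy,.003+up-.001],.02,threshold=6)
    s=robot.get_state();print("down",hit,s["ee_pos"],s["time"])
    robot.gripper_to(op); robot.move_linear([*xy,.12],.15)
E
python3 - <<'E'
from h import *
pick((.447,-.008),71,.078,.05)
place((.674,-.017),-12.6,.035)
im=robot.grab_frame("top");cv2.imwrite("pics/t1.png",im[:,:,::-1])
im2=robot.grab_frame("side");cv2.imwrite("pics/s1.png",im2[:,:,::-1])
a=cv2.resize(im[110:270,200:300],(375,600),interpolation=cv2.INTER_CUBIC);b=cv2.resize(im2[150:250,245:415],(425,250),interpolation=cv2.INTER_CUBIC)
o=np.zeros((600,800,3),np.uint8);o[:,:375]=a;o[:250,375:]=b;cv2.imwrite("pics/c1.png",o[:,:,::-1]);print(robot.get_state()["time"])
E
```

```text
grip 0.017884814452916377 29.947508946061134 5.0
lifted 0.017708439900238928 29.94414009153843 [-0.41239883 -0.08152865 -1.43919982]
down True [ 0.67393555 -0.01703452  0.03013452] 9.3167
10.6583
```

View pics/c1.png

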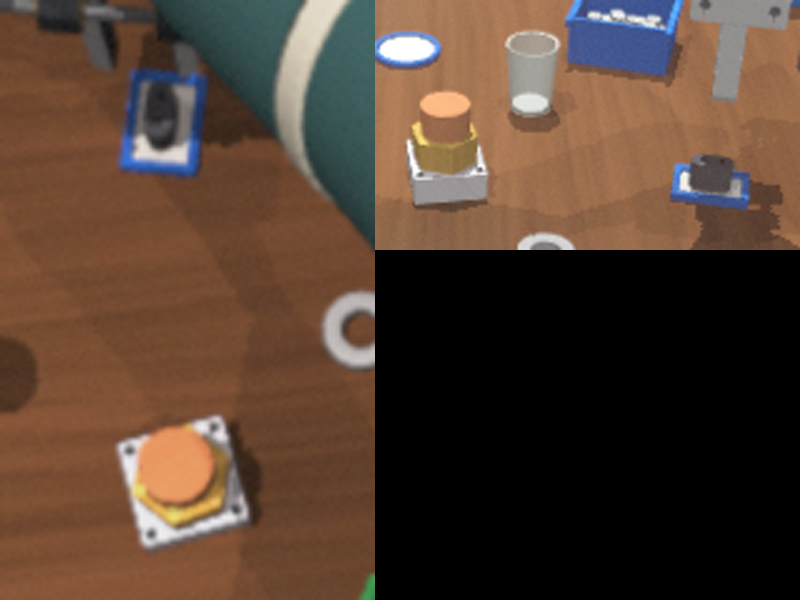

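The key lies flat in its nest and the stack hasn't moved; the bush top is at about (247,233) in the top view. Bush next.

Run:
```python
from h import *
u=np.array([177,463])/3.75+[199.6,109.6];v=np.array([69,105])/2.5+[244.7,149.7]
b=(cast("top",u,.078)[0]+cast("side",v,.078)[0])/2;print(cast("top",u,.078),cast("side",v,.078))
pick(b,105,.052,.075)
place((.4035,.2285),110,.06)
im=robot.grab_frame("top");cv2.imwrite("pics/t2.png",im[:,:,::-1])
im2=robot.grab_frame("side");cv2.imwrite("pics/s2.png",im2[:,:,::-1])
a=cv2.resize(im[205:265,215:285],(420,360),interpolation=cv2.INTER_CUBIC)
b=cv2.resize(im2[150:250,235:335],(380,380),interpolation=cv2.INTER_CUBIC)
c=im[220:320,90:300]
o=np.zeros((480,800,3),np.uint8);o[:360,:420]=a;o[:380,420:]=b;o[380:,:210]=c;cv2.imwrite("pics/c2.png",o[:,:,::-1]);print(robot.get_state()["time"])
```

```text
[[ 0.4452399  -0.00794989]] [[ 0.44719595 -0.0108516 ]]
grip 0.041713346876329174 30.000901222229004 14.3667
lifted 0.04148063114793961 29.99927133321762 [-0.5088888  -0.53851037 -3.69565096]
down True [0.40343468 0.22844795 0.02992523] 18.45
19.8083
```

View pics/c2.png

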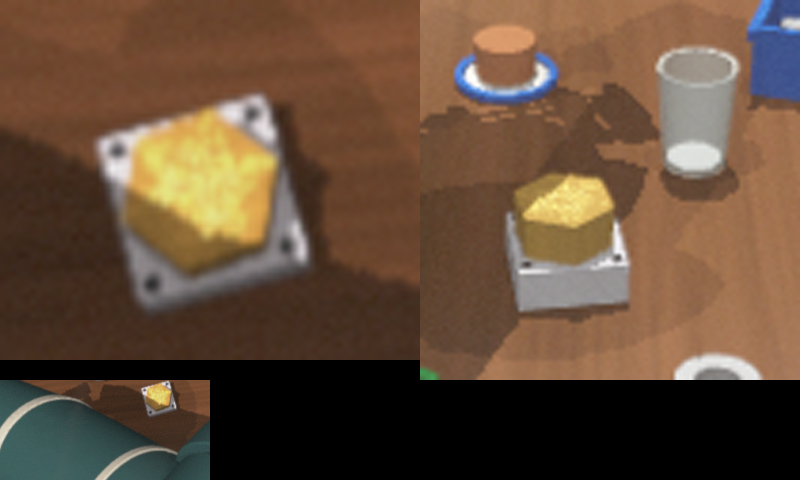

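The bush stands in the round nest and the hex sits undisturbed on the flange. Its top-face vertices are at about crop (205,107), (275,155) and (133,140), so its edges run at about 46.5° mod 60.

Run:
```python
from h import *
u=np.array([200,188])/6+[214.6,204.6];b=cast("top",u,.050)[0]+[.001,-.001];print(b)
pick(b,106.5,.026,.085)
place((.425,-.2465),20,.075)
im=robot.grab_frame("top");cv2.imwrite("pics/t3.png",im[:,:,::-1])
im2=robot.grab_frame("side");cv2.imwrite("pics/s3.png",im2[:,:,::-1])
a=cv2.resize(im[205:265,215:285],(420,360),interpolation=cv2.INTER_CUBIC)
b=cv2.resize(im2[150:330,220:320],(330,594),interpolation=cv2.INTER_CUBIC)
o=np.zeros((600,800,3),np.uint8);o[:360,:420]=a;o[:594,450:780]=b;cv2.imwrite("pics/c3.png",o[:,:,::-1]);print(robot.get_state()["time"])
```

```text
[ 0.44522971 -0.0089265 ]
grip 0.049760004835068046 29.833484888076782 23.7167
lifted 0.04984116749427664 29.846052825450897 [-0.03316807 -0.16798926 -3.50625795]
down True [ 0.42489842 -0.24648374  0.02997011] 27.9167
29.3583
```

View pics/c3.png

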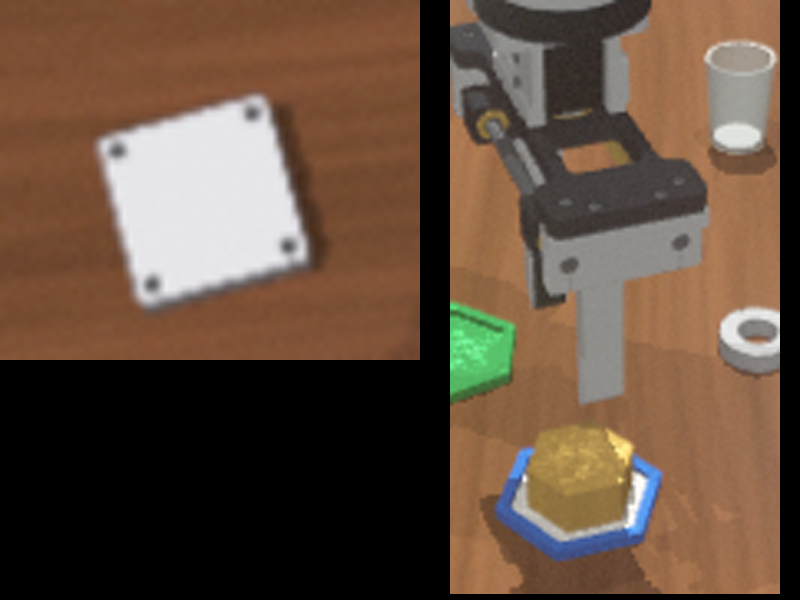

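The hex is in its nest. The flange hasn't moved; its centre is at crop (204,199) and its edges run at 8.5° mod 90.

Run:
```python
from h import *
u=np.array([204,199])/6+[214.6,204.6];b=cast("top",u,.026)[0]+[.001,-.001];print(b)
pick(b,98.5,0,.092)
place((.6115,-.2243),33.7,.085)
p=(.45,.0); robot.move_linear([.6115,-.2243,.22],.2); robot.move_ptp([.40,.0,.35],rot(p,90))
im=robot.grab_frame("side");cv2.imwrite("pics/s4.png",im[:,:,::-1])
robot.move_ptp([.155,-.606,.3],rot((.155,-.606),14))
im=robot.grab_frame("top");cv2.imwrite("pics/t4.png",im[:,:,::-1])
cv2.imwrite("pics/c4.png",cv2.resize(im[100:320,100:400],(780,572),interpolation=cv2.INTER_CUBIC)[:,:,::-1]);print(robot.get_state()["time"])
```

```text
[ 0.44551537 -0.00847933]
grip 0.061720452981209734 30.00041037797928 33.2
lifted 0.062119364654055306 29.999465346336365 [-0.23535892 -0.45178404 -3.28587397]
down True [ 0.61134223 -0.22426938  0.0300474 ] 37.6333
43.3
```

View pics/c4.png

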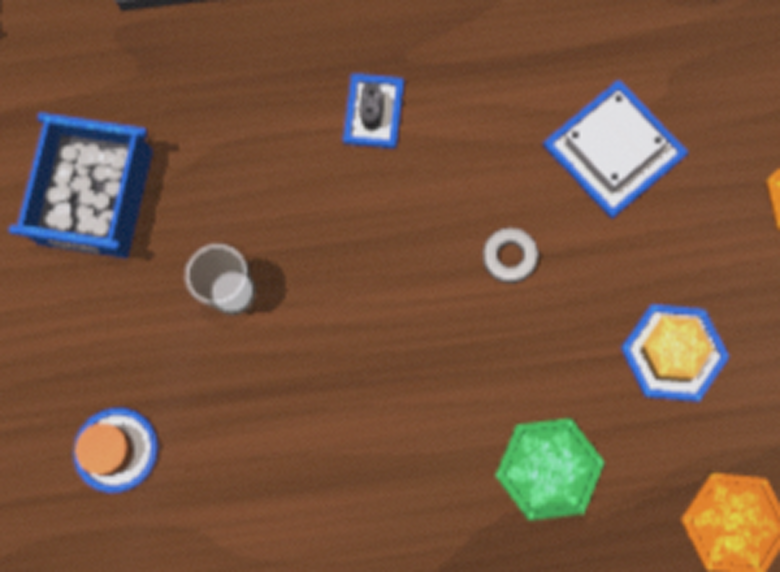

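View pics/s4.png

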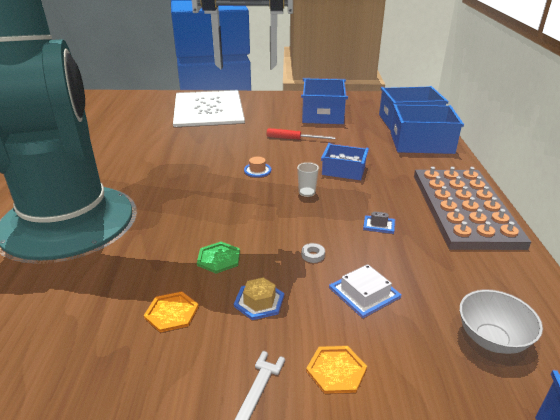

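The pictures show all four parts flat inside their own rims: key (243,141), bush (140,273), hex (360,233), flange (337,156). The cup hasn't moved. Handing in.

Run:
```python
from h import *
print(cast("top",np.array([103,449])/2.6+[99.8,99.8],.029),"nest .4015 .2268 (top cam)")
print(robot.sign_off())
```

```text
[[0.3995779  0.22833827]] nest .4015 .2268 (top cam)
the job is handed in; nothing more can be done
None
```

The key, bush, hexagon and flange each lie flat in their own nest, set down gently, the cup stands where it was, and the job was handed in just after 43 s on the robot's clock; no verdict came back.

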